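# Close the filtration vessel: lid onto its studs

### The job

Take the holed lid off its stand by the black grip and close the filtration vessel with it: lower its plug into the mouth, turn it by feel until all its holes find the studs, and slide it down gently, without dropping or forcing it, until it lies flush on the flange all round. Let go of it, and do not disturb the bottle, the jar or the mortar.

Things in the scene. Friction and masses are not known exactly. Their poses are not given: they have to be found in the camera images.
- lid: Loose aluminium lid, 0.4 to 0.6 kg: a disc 118 mm across, 10 mm thick; origin at the centre of the disc's underside, z up. Five through holes of 11.5 mm, 72 degrees apart on a circle of 44 mm radius, the first on the lid's +x axis. Below it a round plug 60 mm across reaches 34 mm down (the lowest 6 mm taper to 50 mm across). A black bar grip stands on top.
- lid_grip (a point): Point in the lid's black upright bar grip, on the lid's axis, 40 mm above the disc's underside; axes as the lid's. The grip is 56 mm long along the lid's x, 18 mm thick along y and stands 10 to 52 mm above the disc's underside.
- stand: Fixed stand that holds the lid at the start: an upright grey tube 90 mm across, open above, wall 7 mm, top 50 mm above the bench, on a round foot 124 mm across. The lid's disc lies on the tube's top, its plug hanging inside.
- vessel: Fixed steel filtration vessel, open above, on a grey base plate 130 mm square; origin under its centre on the bench, z up. Round flange 120 mm across, its top face 90 mm above the bench, with five studs. The flange's stud ring was set at any angle: this yaw does NOT tell the studs' angle; see it in a picture or find it by feel.
- vessel_mouth (a point): Centre of the vessel's round mouth, at the height of the flange's top face (90 mm above the bench), z up. The mouth is 64 mm across and 42 mm deep. The lid is home when its origin is here.
- stud_tips (a point): Point on the vessel's axis at the height of the stud tips, 22 mm above the flange's face. Studs: five, upright, 8 mm thick (top 3 mm taper to 6 mm), 72 degrees apart on a circle of 44 mm radius, at an angle not told by this yaw; the ring is stiff (turns only above 0.6 Nm). When the lid's disc touches the tips, its plug is 12 mm deep in the mouth.
- reagent_bottle: Bystander: glass bottle with blue cap, 66 mm across, 130 mm high, origin under its centre.
- sample_jar: Bystander: amber jar with black cap, 54 mm across, 85 mm high, origin under its centre.
- mortar: Bystander: white ceramic mortar bowl, 90 mm across, 50 mm high, origin under its centre.
There are look-alikes about, which are no part of the job. What is shaped like the stand but blue or green is not meant. Leave any blue look-alike of the vessel alone.

How it is judged:
By the outcome, as a careful person would: the job done as asked, in the order asked, and still so for the second after the job is handed in, with the robot touching nothing.
It also fails if it takes over 61 s, if anything falls off the work surface, if the arm or the gripper's body presses on something with over 40 N, if the wrist force passes 120 N, or if a joint passes its speed limit or range.

### The arm

A 6-joint arm with a two-finger parallel gripper is mounted at the origin on the work surface. World frame = base frame: x ahead of the robot, y to its left, z up, the work surface at z = 0. Lengths are in m, angles in rad, forces in N, time in s.
With the tool pointing down it reaches from about 0.3 to 0.775 m from the base axis. Payload 14.6 kg.
Tool frame: the origin (TCP) lies between the finger pads; the fingertips stand nose_length ahead of it and the grasp point (between the pads) lies 8 mm behind it (nose_length is the distance from the TCP to the fingertips, in m); z points along the fingers, y is the direction in which the jaws open and shut (so a half turn about z gives the same grasp; the last joint's range is limited). The gripper opens to 94 mm and grips with 3 to 60 N. Pads are 16 mm wide; open, the fingers measure 119 mm over their backs; the gripper's body (75 mm by 177 mm) begins 78 mm behind the grasp point.
Start: joints at [1.106, 0.3, 1.521, -0, 1.321, -0.067], TCP at [0.213, 0.507, 0.216] pointing down, gripper open.
Joint ranges: [-3.03, 3.03], [-0.79, 2.21], [0.23, 2.52], [-1.04, 4.18], [0, 3.07], [-2.55, 2.55]. Speed limits (rad/s): [2.22, 2.22, 2.57, 3.14, 3.14, 3.14].

### API

Orientations are given as a unit quaternion [w, x, y, z].
In Python, from bench import state, snapshot, hand_in, search_frame, cut_out, landmark_of, nose_length gives the robot as it stands.
- The arm moves only by the shell command python3 -m handwheel 'ROWS'. ROWS is a JSON object of lists of equal length, an entry for each row: "linear": the shift along the world's x, y, z in m, a list of three; "turn": the turn, a rotation vector about the world's x, y, z in units of 8 degrees (1.0 is 8 degrees), a list of three; "grip": the closure, from -1 (fully open) to 1 (shut). A call has 1 to 20 rows; each row is the pose to reach, as a shift and turn from the pose commanded when the call began; what a row does not reach only later rows make up. A row lasts 1/8 s, in which the tool goes at most 62.5 mm and 10.7 degrees, less where a joint would pass 70% of its speed; a pose out of reach is approached as far as the arm can. A call with a gripper value outside its range is refused whole. The fingers move at their own pace and stop on an object; the grip force is fixed at half the most. Time passes only in rows, so rows that repeat a pose let the fingers close. It gives the time, the measured TCP pose, the force and the opening at its end, in the units of the state.
- state(): the state, without advancing time (a new reading comes with each control period).
- snapshot(name): name is "scene" or "top" or "wrist"; returns a dict with "color" (384x512x3 uint8, blue, green, red), "depth" (384x512 float32, m along the optical axis (not along the pixel's ray), 0 where there is no reading), "fx", "fy", "cx", "cy" (pixels), "D" ([k1, k2, p1, p2, k3] as OpenCV has them; the pictures are not rectified), "R" (3x3) and "t" (3): a world point X has camera coordinates R X + t; the wrist camera has in their place "mount" (4x4, takes a point from camera to tool coordinates, whose origin is the TCP and whose axes are the flange's). Camera axes: x right, y down, z forward; pixel columns grow to the right and rows downward; lengths in m; the calibration is good to about 2 mm. A picture is of the moment at which its call begins: read the wrist's pose just before it.
- hand_in(): hands the job in, once; it reports no verdict.
Trained networks look in a picture, given as the dict that the camera call returned (one of the last four; its "shot" number tells which), for a name from the list of things; names that differ only in an ending like _2 or _b are one class to them, and where a whole thing is asked for, a point or a joint stands for the part that bears it (a point fixed in the world has none). Each returns a list of dicts, best first, with "p" (0 to 1); they miss things now and then, are a little off and sometimes report something else, mostly with a low value. They report only what shows in the picture. A call takes as long as a camera call. They do not tell look-alikes from the thing itself.
- search_frame(picture, query): "position" ([x, y, z] in m, in world coordinates, good to about 4 mm: the middle of the surface that is visible of it).
- cut_out(picture, query): "pixels" (384x512 bool, what is visible of it).
- landmark_of(picture, query): "position" ([x, y, z] in m, in world coordinates, good to about 4 mm: a listed point, or the origin of a listed thing).
The state is a dict: "clock": time; "joint_pos": joint angles; "joint_velocities": joint speeds; "joint_torque": joint torques, N m; "tcp_pos": TCP position; "tool_rot": TCP orientation; "contact_force": force on the tool from outside, world axes, zero at the start; "wrist_torque": the same for the moment, N m; "opening": finger opening in m.
Only numpy, scipy, OpenCV 4.12 (cv2) and the standard library are available. Lean on these libraries where they do the work, as an engineer would, in place of code of your own. Each camera call takes 0.05 s, during which the arm holds its last target. There are 200 camera calls.

## Working session

There is one attempt and no reset: what is moved stays moved. The work goes in short steps, Python scripts to look and compute and a shell command to move; the robot and the scene stay as the last step left them, time stands still between calls to the robot, and variables do not carry over. Pictures are saved under pics/ and viewed, about 8 in all and at most 12, crops included, and the job is handed in when it is done.

```bash
mkdir -p pics; ls
cat > h.py <<'E'
import numpy as np, cv2
from bench import *
from scipy.spatial.transform import Rotation as Rot
def cam(s,st=None):
    if 'R' in s: return np.array(s['R']),np.array(s['t'])
    q=st['tool_rot']; T=np.eye(4); T[:3,:3]=Rot.from_quat([q[1],q[2],q[3],q[0]]).as_matrix(); T[:3,3]=st['tcp_pos']
    M=np.linalg.inv(T@np.array(s['mount'])); return M[:3,:3],M[:3,3]
def K(s): return np.array([[s['fx'],0,s['cx']],[0,s['fy'],s['cy']],[0,0,1.]])
def world(s,uv,z,st=None):
    "pixels -> world points on plane z"
    R,t=cam(s,st); n=cv2.undistortPoints(np.float64(uv).reshape(-1,1,2),K(s),np.float64(s['D']))[:,0]
    d=np.c_[n,np.ones(len(n))]@R; c=-R.T@t
    return c+d*((z-c[2])/d[:,2])[:,None]
def deproj(s,uv,st=None):
    uv=np.int32(uv); R,t=cam(s,st); n=cv2.undistortPoints(np.float64(uv).reshape(-1,1,2),K(s),np.float64(s['D']))[:,0]
    z=s['depth'][uv[:,1],uv[:,0]]; return (np.c_[n,np.ones(len(n))]*z[:,None]-t)@R
def pix(s,P,st=None):
    R,t=cam(s,st); return cv2.projectPoints(np.float64(P).reshape(-1,1,3),cv2.Rodrigues(R)[0],t,K(s),np.float64(s['D']))[0][:,0]
E
python3 - <<'E'
from h import *
print(state(),nose_length)
im=[]
for n in ['scene','top']:
    s=snapshot(n); im.append(s['color'])
    for q in ['lid','lid_grip','stand','vessel','vessel_mouth','stud_tips','reagent_bottle','sample_jar','mortar']:
        print(n,q,[(np.round(d['position'],3).tolist(),round(d['p'],2)) for d in landmark_of(s,q)])
cv2.imwrite('pics/a.png',im[0]);cv2.imwrite('pics/b.png',im[1])
E
```

```text
pics
{'clock': 0.0, 'joint_pos': array([ 1.10636615e+00,  3.00452671e-01,  1.52162380e+00, -1.48472104e-05,
        1.32071348e+00, -6.66261996e-02]), 'joint_velocities': array([-0.00054165, -0.00065726,  0.00092356,  0.0015412 , -0.00028997,
       -0.00053325]), 'joint_torque': array([ 3.41540792e-03, -5.31806982e+01, -3.52749252e+01,  7.10198446e-02,
        2.43129063e-02, -8.18361264e-05]), 'tcp_pos': array([0.21296462, 0.50680114, 0.21587837]), 'tool_rot': array([-1.50156954e-04,  1.97591244e-01,  9.80284317e-01, -5.79554603e-04]), 'contact_force': array([ 0.14202153, -0.33271764,  0.42782605]), 'wrist_torque': array([-0.01895626,  0.0476433 ,  0.00540972]), 'opening': 0.09430626050712922} 0.011
scene lid [([0.603, 0.226, 0.05], 0.81)]
scene lid_grip [([0.605, 0.215, 0.091], 0.66), ([0.592, -0.159, 0.001], 0.63)]
scene stand [([0.6, 0.214, 0.002], 0.62), ([0.525, 0.018, -0.0], 0.62), ([0.433, 0.223, 0.0], 0.58)]
scene vessel [([0.423, -0.316, -0.0], 0.89), ([0.595, -0.16, 0.0], 0.77)]
scene vessel_mouth [([0.421, -0.322, 0.092], 0.91), ([0.592, -0.159, 0.094], 0.9)]
scene stud_tips [([0.592, -0.16, 0.114], 0.8), ([0.42, -0.318, 0.113], 0.68)]
scene reagent_bottle [([0.636, -0.416, -0.004], 0.69), ([0.753, 0.034, 0.003], 0.56)]
scene sample_jar [([0.583, 0.396, -0.002], 0.95)]
scene mortar [([0.753, 0.033, 0.004], 0.59)]
top lid [([0.602, 0.214, 0.052], 0.65)]
top lid_grip [([0.6, 0.219, 0.09], 0.9)]
top stand [([0.429, 0.226, -0.002], 0.65), ([0.597, 0.217, -0.0], 0.58), ([0.636, -0.413, 0.002], 0.29)]
top vessel [([0.586, -0.159, 0.002], 0.64), ([0.423, -0.313, 0.002], 0.56)]
top vessel_mouth [([0.421, -0.32, 0.089], 0.71), ([0.59, -0.158, 0.091], 0.57), ([0.584, 0.395, 0.001], 0.34)]
top stud_tips [([0.419, -0.318, 0.113], 0.76), ([0.587, -0.164, 0.111], 0.67)]
top reagent_bottle [([0.582, 0.396, -0.0], 0.21)]
top sample_jar [([0.584, 0.396, -0.001], 0.6)]
top mortar [([0.757, 0.035, -0.0], 0.56)]
```

View pics/a.png

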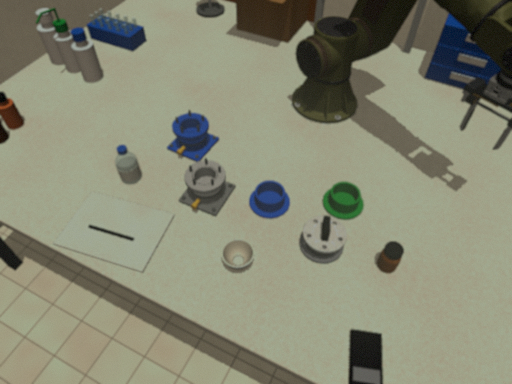

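View pics/b.png

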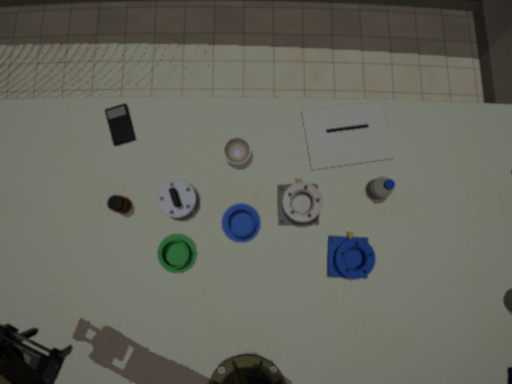

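The grey vessel is near (0.59, -0.16): scene pixel (207,180), top pixel (301,203). The lid is on the grey tube near (0.60, 0.217): scene (325,238), top (178,200). The blue vessel and the blue and green stands are decoys. The bar grip's yaw is about 18°, so I'll go above the lid and measure with the wrist camera.

```bash
python3 -m handwheel '{"linear":[[0.387,-0.29,0.084],[0.387,-0.29,0.084],[0.387,-0.29,0.084],[0.387,-0.29,0.084],[0.387,-0.29,0.084],[0.387,-0.29,0.084],[0.387,-0.29,0.084],[0.387,-0.29,0.084],[0.387,-0.29,0.084],[0.387,-0.29,0.084],[0.387,-0.29,0.084],[0.387,-0.29,0.084],[0.387,-0.29,0.084],[0.387,-0.29,0.084],[0.387,-0.29,0.084],[0.387,-0.29,0.084]],"turn":[[0,0,-17.4],[0,0,-17.4],[0,0,-17.4],[0,0,-17.4],[0,0,-17.4],[0,0,-17.4],[0,0,-17.4],[0,0,-17.4],[0,0,-17.4],[0,0,-17.4],[0,0,-17.4],[0,0,-17.4],[0,0,-17.4],[0,0,-17.4],[0,0,-17.4],[0,0,-17.4]],"grip":[-1,-1,-1,-1,-1,-1,-1,-1,-1,-1,-1,-1,-1,-1,-1,-1]}'
python3 - <<'E'
from h import *
st=state(); s=snapshot('wrist'); print(st['clock'],st['tcp_pos'],st['joint_pos'],np.round(s['mount'],3),s['fx'])
for q in ['lid','lid_grip','stand']:
    print(q,[(np.round(d['position'],3).tolist(),round(d['p'],2)) for d in landmark_of(s,q)])
im=s['color'].copy()
for P,c in [([.601,.217,.102],(0,0,255)),([.601,.217,.06],(0,255,0))]:
    cv2.circle(im,tuple(int(v) for v in pix(s,P,st)[0]),3,c,1)
cv2.imwrite('pics/c.png',im); np.save('c.npy',dict(s=s,st=st),allow_pickle=True)
E
```

```text
clock: 3.0
tcp_pos: [0.6001, 0.217, 0.3004]
tool_rot: [0.0, 0.987, 0.158, -0.0]
contact_force: [-0.1, -0.2, 0.5]
opening: 0.0942
3.0 [0.60005749 0.21704771 0.3004247 ] [ 2.89684318e-01  4.63206639e-01  1.10700855e+00 -7.79697643e-06
  1.57141289e+00  1.54379726e+00] [[ 0.001 -0.964 -0.266  0.077]
 [ 1.     0.001 -0.     0.001]
 [ 0.    -0.266  0.964 -0.168]
 [ 0.     0.     0.     1.   ]] 280.067609209638
lid [([0.598, 0.216, 0.049], 0.87)]
lid_grip [([0.6, 0.218, 0.092], 0.8)]
stand [([0.436, 0.22, -0.001], 0.97), ([0.533, 0.025, -0.001], 0.73)]
```

View pics/c.png

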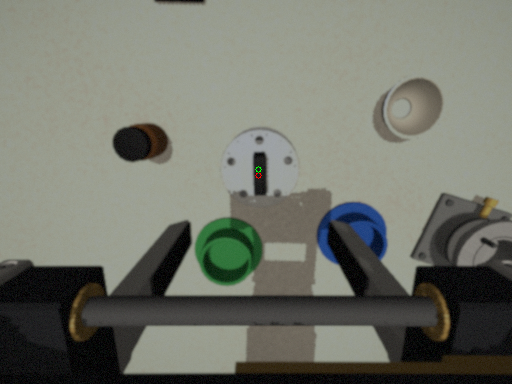

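The bar is aligned with image-vertical at (260,173), and the +x hole is at (259,140), at the bar's far end. The green mark sits on the bar. Next I'll measure the bar's centre, yaw and height from this view's depth and the top view.

Run:
```python
from h import *
d=np.load('c.npy',allow_pickle=True).item(); s,st=d['s'],d['st']
yx=np.argwhere(np.ones((384,512))); uv=yx[:,::-1]
def analyse(s,st):
    P=deproj(s,uv,st); ok=(s['depth'][yx[:,0],yx[:,1]]>0)&(np.hypot(P[:,0]-.601,P[:,1]-.217)<.08)
    print('heights',np.histogram(P[ok][:,2],bins=np.arange(-.01,.12,.01)))
    m=ok&(P[:,2]>.09)
    if m.sum()>5:
        r=cv2.minAreaRect(np.float32(P[m][:,:2]*1000)); print('grip',m.sum(),np.median(P[m],0),P[m].mean(0),r)
    l=ok&(P[:,2]>.053)&(P[:,2]<.07)
    print('lid top z',np.median(P[l][:,2]), cv2.minEnclosingCircle(np.float32(P[l][:,:2]*1000)))
analyse(s,st); t=snapshot('top'); analyse(t,None)
# dark pixels on planes
for s_,st_ in ((s,st),(t,None)):
    g=s_['color'].max(2); P=world(s_,uv,.102,st_)
    m=(g.ravel()[uv[:,1]*512+uv[:,0]]<60)&(np.hypot(P[:,0]-.601,P[:,1]-.217)<.035)
    print('dark',m.sum(),cv2.minAreaRect(np.float32(P[m][:,:2]*1000)))
# holes in wrist image, at disc top z=.060
P=world(s,uv,.060,st); dd=np.hypot(P[:,0]-.6,P[:,1]-.217)
g=s['color'].max(2).ravel()[uv[:,1]*512+uv[:,0]]
m=np.zeros((384,512),np.uint8); m.ravel()[(g<110)&(dd<.053)&(dd>.034)]=255
n,_,sts,c=cv2.connectedComponentsWithStats(m)
for i in range(1,n):
    if sts[i,4]>8:
        W=world(s,[c[i]],.06,st)[0]; print('hole',c[i].round(1),sts[i,4],W.round(4),np.degrees(np.arctan2(W[1]-.217,W[0]-.6)).round(1))
```

```text
heights (array([1023, 1253,    6,    1,    7,   57, 2402, 1712,    8,   10,   42,
        508]), array([-0.01,  0.  ,  0.01,  0.02,  0.03,  0.04,  0.05,  0.06,  0.07,
        0.08,  0.09,  0.1 ,  0.11]))
grip 47866 [0.61988892 0.22185711 0.40416091] [0.61975154 0.22345839 0.39411683] ((603.7789306640625, 217.68038940429688), (61.29656219482422, 147.37733459472656), 18.12074851989746)
lid top z 0.05984201369109332 ((600.6085815429688, 215.46188354492188), 58.823909759521484)
heights (array([194, 274,   4,   0,   0,  14, 338, 248,  10,  10,  36,  89]), array([-0.01,  0.  ,  0.01,  0.02,  0.03,  0.04,  0.05,  0.06,  0.07,
        0.08,  0.09,  0.1 ,  0.11]))
grip 5293 [0.58729283 0.21020622 0.58775189] [0.58785471 0.20787912 0.54503645] ((581.1533203125, 206.89434814453125), (115.90108489990234, 151.5613555908203), 16.873001098632812)
lid top z 0.059684216994719604 ((599.980224609375, 213.5133056640625), 58.12002944946289)
dark 474 ((603.0660400390625, 216.6550750732422), (55.62754821777344, 14.652937889099121), 18.497358322143555)
dark 219 ((602.7101440429688, 224.64764404296875), (63.91204071044922, 51.95569610595703), 5.979339599609375)
hole [259.  138.8] 35 [0.6435 0.2306 0.06  ] 17.4
hole [288.2 160. ] 35 [0.6278 0.1805 0.06  ] -52.7
hole [230.5 161. ] 38 [0.6    0.2604 0.06  ] 90.0
hole [242.3 195.7] 110 [0.5549 0.2282 0.06  ] 166.0
hole [275.3 196.1] 72 [0.5699 0.1804 0.06  ] -129.4
hole [260.3 194.7] 66 [0.5649 0.2029 0.06  ] -158.1
hole [259.4 203.1] 13 [0.5518 0.2    0.06  ] -160.5
```

```bash
python3 -m handwheel '{"linear":[[0.001,-0.0005,-0.06],[0.001,-0.0005,-0.12],[0.001,-0.0005,-0.17],[0.001,-0.0005,-0.2],[0.001,-0.0005,-0.215],[0.001,-0.0005,-0.221],[0.001,-0.0005,-0.221],[0.001,-0.0005,-0.221],[0.001,-0.0005,-0.221],[0.001,-0.0005,-0.221],[0.001,-0.0005,-0.221],[0.001,-0.0005,-0.221]],"turn":[[0,0,0],[0,0,0],[0,0,0],[0,0,0],[0,0,0],[0,0,0],[0,0,0],[0,0,0],[0,0,0],[0,0,0],[0,0,0],[0,0,0]],"grip":[-1,-1,-1,-1,-1,-1,-1,0.5,1,1,1,1]}'
```

```text
clock: 4.75
tcp_pos: [0.6011, 0.2165, 0.0795]
tool_rot: [-0.0, 0.988, 0.156, 0.0]
contact_force: [0.1, 0.7, -0.1]
opening: 0.0474
```

```bash
python3 -m handwheel '{"linear":[[0,0,0],[0,0,0],[0,0,0],[0,0,0],[0,0,0]],"turn":[[0,0,0],[0,0,0],[0,0,0],[0,0,0],[0,0,0]],"grip":[1,1,1,1,1]}'
```

```text
clock: 5.38
tcp_pos: [0.601, 0.2166, 0.0794]
tool_rot: [-0.0, 0.988, 0.157, 0.0]
contact_force: [0.3, -0.5, -0.6]
opening: 0.0174
```

```bash
python3 -m handwheel '{"linear":[[0,0,0.01],[0,0,0.03],[0,0,0.06],[0,0,0.1],[0,0,0.13],[-0.01,-0.02,0.15],[-0.022,-0.067,0.15],[-0.038,-0.117,0.15],[-0.054,-0.167,0.15],[-0.070,-0.217,0.15],[-0.086,-0.267,0.15],[-0.102,-0.317,0.15],[-0.117,-0.362,0.15],[-0.127,-0.395,0.15],[-0.134,-0.417,0.15],[-0.134,-0.417,0.15],[-0.134,-0.417,0.15]],"turn":[[0,0,0],[0,0,0],[0,0,0],[0,0,0],[0,0,0],[0,0,0],[0,0,0],[0,0,0],[0,0,0],[0,0,0],[0,0,0],[0,0,0],[0,0,0],[0,0,0],[0,0,0],[0,0,0],[0,0,0]],"grip":[1,1,1,1,1,1,1,1,1,1,1,1,1,1,1,1,1]}'
python3 - <<'E'
from h import *
st=state(); s=snapshot('wrist'); print(st['clock'],st['tcp_pos'],st['joint_pos'],st['contact_force'],st['wrist_torque'])
for q in ['vessel_mouth','stud_tips','lid','lid_grip']:
    print(q,[(np.round(d['position'],4).tolist(),round(d['p'],2)) for d in landmark_of(s,q)])
cv2.imwrite('pics/d.png',cv2.resize(s['color'][:288],(800,450),interpolation=cv2.INTER_CUBIC)); np.save('d.npy',dict(s=s,st=st),allow_pickle=True)
E
```

```text
clock: 7.5
tcp_pos: [0.4672, -0.2, 0.2302]
tool_rot: [0.0, 0.988, 0.157, 0.0]
contact_force: [-0.5, 0.1, -4.9]
opening: 0.0181
7.5 [ 0.46718923 -0.20002607  0.23020615] [-4.76693069e-01  1.95063957e-01  1.61906277e+00  1.59207201e-04
  1.32669128e+00  7.79650016e-01] [-0.54285508  0.07789379 -4.85821097] [-0.02045927  0.11400612  0.00841295]
vessel_mouth [([0.5911, -0.1593, 0.0955], 0.93), ([0.417, -0.3182, 0.0884], 0.79)]
stud_tips [([0.5892, -0.1649, 0.1098], 0.76), ([0.4212, -0.316, 0.112], 0.6)]
lid []
lid_grip [([0.4684, -0.2017, 0.2397], 0.97)]
```

View pics/d.png

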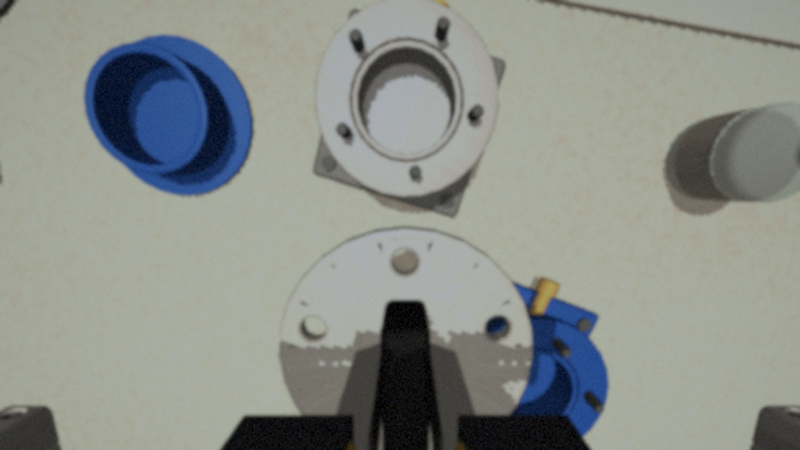

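The grey vessel is at about (407,100) in this enlarged picture. Its studs are at (357,40), (442,28), (476,115), (345,131) and (416,173). The lid is held level with its +x hole at (404,261). I'll fit the stud ring and the lid holes numerically.

```bash
cat > fit.py <<'E'
from h import *
from scipy.optimize import minimize
d=np.load('d.npy',allow_pickle=True).item(); s,st=d['s'],d['st']
g=cv2.GaussianBlur(s['color'],(0,0),.6).max(2).astype(float)
approx=np.array([[357,40],[442,28],[476,115],[345,131],[416,173]])/1.5625
mask=np.zeros_like(g)
for a in approx:
    x,y=a.astype(int); y0=max(0,y-11); w=g[y0:y+12,x-8:x+9]; bg=np.median(w)
    mask[y0:y+12,x-8:x+9]=np.clip((bg-w)/(bg-w.min()),0,1)>.45
m=mask.astype(np.uint8); n,_,S,c=cv2.connectedComponentsWithStats(m)
print([(c[i].round(1).tolist(),int(S[i,4])) for i in range(1,n)])
ys=[c[np.argmin(np.hypot(*(c-a).T))] for a in approx]
C=np.array(ys)
for z in (.096,.101,.106):
    P=world(s,C,z,st)[:,:2]
    def pred(p): 
        a=p[2]+np.round((np.arctan2(P[:,1]-p[1],P[:,0]-p[0])-p[2])/(2*np.pi/5))*2*np.pi/5
        return np.c_[p[0]+.044*np.cos(a),p[1]+.044*np.sin(a)]
    r=min((minimize(lambda p:((pred(p)-P)**2).sum()*1e6,[.59,-.16,y0],method='Nelder-Mead',options=dict(xatol=1e-6,fatol=1e-6)) for y0 in (0,.4,.8,1.2)),key=lambda r:r.fun)
    print(z,r.x[:2].round(4),'yaw mod72',(np.degrees(r.x[2])%72).round(2),'rms mm',np.sqrt(r.fun/5).round(2),((pred(r.x)-P)*1000).round(1).tolist())
# mouth/flange from depth
yx=np.argwhere(s['depth']>0); uv=yx[:,::-1]; P=deproj(s,uv,st); q=np.hypot(P[:,0]-.59,P[:,1]+.16)
f=(q<.07)&(abs(P[:,2]-.09)<.006); print('flange z',np.median(P[f][:,2]),cv2.minEnclosingCircle(np.float32(P[f][:,:2]*1000)))
mm=np.zeros_like(m); mm[uv[f][:,1],uv[f][:,0]]=1
cn,_=cv2.findContours(mm,cv2.RETR_EXTERNAL,cv2.CHAIN_APPROX_NONE); e=max(cn,key=len)[:,0]
e=e[e[:,1]>1]; W=world(s,e,.09,st)[:,:2]; A=np.c_[2*W,np.ones(len(W))]; x=np.linalg.lstsq(A,(W**2).sum(1),rcond=None)[0]; print('flange circle',x[:2],np.sqrt(x[2]+x[0]**2+x[1]**2))
# lid holes: disc top z = TCP-.0194
zl=st['tcp_pos'][2]-.0194
for a in np.array([[404,261],[314,327],[497,327]])/1.5625:
    W=world(s,[a],zl,st)[0]; v=W-st['tcp_pos']; print('hole rel',v.round(4),np.degrees(np.arctan2(v[1],v[0])).round(1),np.hypot(v[0],v[1]).round(4))
q=st['tool_rot']; print('tool yaw',np.degrees(2*np.arctan2(q[2],q[1])))
E
python3 fit.py
```

```text
[([282.4, 19.5], 89), ([228.7, 27.3], 89), ([303.6, 73.4], 69), ([220.5, 84.5], 59), ([265.5, 110.9], 60)]
0.096 [ 0.5881 -0.1626] yaw mod72 61.19 rms mm 0.46 [[-0.3, -0.2], [-0.5, -0.2], [0.1, 0.3], [0.1, -0.1], [0.6, 0.3]]
0.101 [ 0.5873 -0.1629] yaw mod72 61.19 rms mm 0.42 [[0.0, 0.4], [0.2, -0.3], [0.2, -0.5], [-0.4, 0.4], [-0.1, -0.0]]
0.106 [ 0.5866 -0.1631] yaw mod72 61.19 rms mm 1.1 [[0.4, 1.0], [0.9, -0.5], [0.3, -1.2], [-0.9, 0.9], [-0.7, -0.3]]
flange z 0.08979879194878908 ((588.1047973632812, -162.2377166748047), 60.320594787597656)
flange circle [ 0.58813059 -0.16250468] 0.05902233629443085
hole rel [ 0.0418  0.0131 -0.0194] 17.4 0.0438
hole rel [ 0.0006  0.0424 -0.0194] 89.2 0.0424
hole rel [ 0.0261 -0.0362 -0.0194] -54.1 0.0446
tool yaw 18.01464235474012
```

```bash
python3 -m handwheel '{"linear":[[0.05,0.016,0],[0.1,0.031,0],[0.121,0.038,0],[0.121,0.038,0],[0.121,0.038,0],[0.121,0.038,-0.03],[0.121,0.038,-0.05],[0.121,0.038,-0.06],[0.121,0.038,-0.07],[0.121,0.038,-0.078],[0.121,0.038,-0.078]],"turn":[[0,0,-1.2],[0,0,-2.4],[0,0,-3.6],[0,0,-3.6],[0,0,-3.6],[0,0,-3.6],[0,0,-3.6],[0,0,-3.6],[0,0,-3.6],[0,0,-3.6],[0,0,-3.6]],"grip":[1,1,1,1,1,1,1,1,1,1,1]}'
python3 - <<'E'
from h import *
st=state(); s=snapshot('wrist'); sc=snapshot('scene'); q=st['tool_rot']; print(st['clock'],st['tcp_pos'],np.degrees(2*np.arctan2(q[2],q[1])),st['joint_pos'],st['contact_force'],st['wrist_torque'])
cv2.imwrite('pics/e.png',np.vstack([cv2.resize(s['color'][60:260,100:420],(640,400),interpolation=cv2.INTER_CUBIC),cv2.resize(sc['color'][140:220,150:278],(320,200),interpolation=cv2.INTER_CUBIC).repeat(2,1)]))
E
```

```text
clock: 9.12
tcp_pos: [0.5879, -0.1624, 0.1511]
tool_rot: [-0.0, 0.996, -0.094, -0.0]
contact_force: [-0.4, 0.7, -5.0]
opening: 0.0177
9.125 [ 0.58789788 -0.16244724  0.1511408 ] -10.783267769269782 [-3.29626432e-01  4.89340903e-01  1.41423443e+00 -2.11577153e-05
  1.23860034e+00  1.42938033e+00] [-0.40401554  0.73473899 -4.98194375] [0.00118393 0.17117556 0.00332327]
```

View pics/e.png

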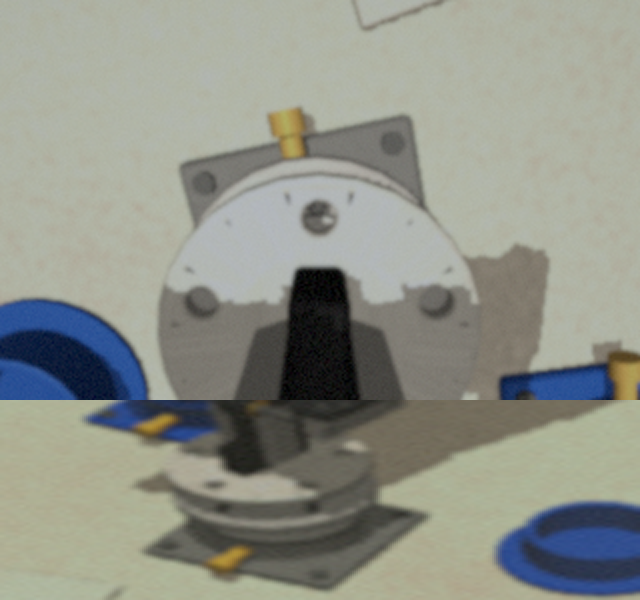

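In the enlarged view the studs show inside the holes: the front hole at (320,217) is nearly centred, and the side holes are filled grey. There is no contact yet (5 N is the lid's weight), so I'll descend slowly onto the tips.

```bash
python3 -m handwheel '{"linear":[[0,0,-0.003],[0,0,-0.006],[0,0,-0.008],[0,0,-0.01],[0,0,-0.012],[0,0,-0.0135],[0,0,-0.0135]],"turn":[[0,0,0],[0,0,0],[0,0,0],[0,0,0],[0,0,0],[0,0,0],[0,0,0]],"grip":[1,1,1,1,1,1,1]}'; python3 -c "
from bench import *
s=state();print(s['contact_force'],s['wrist_torque'],s['tcp_pos'])"
```

```text
clock: 10.1
tcp_pos: [0.5881, -0.1624, 0.1378]
tool_rot: [-0.0, 0.996, -0.094, 0.0]
contact_force: [1.9, 0.1, -6.3]
opening: 0.0176
[ 1.87338754  0.0664537  -6.2957424 ] [ 0.24795067 -0.40501676 -0.00643629] [ 0.58811643 -0.16241213  0.13783234]
```

```bash
python3 -m handwheel '{"linear":[[0.0008,0,0],[0.0008,0,0],[0.0008,0,-0.001],[0.0008,0,-0.002],[0.0008,0,-0.003],[0.0008,0,-0.003]],"turn":[[0,0,0],[0,0,0],[0,0,0],[0,0,0],[0,0,0],[0,0,0]],"grip":[1,1,1,1,1,1]}'; python3 -c "
from bench import *
s=state();print(s['contact_force'],s['wrist_torque'],s['tcp_pos'])"
```

```text
clock: 10.85
tcp_pos: [0.5888, -0.1624, 0.1348]
tool_rot: [-0.0, 0.996, -0.094, -0.0]
contact_force: [0.4, -0.2, -4.9]
opening: 0.0175
[ 0.40171279 -0.18543171 -4.94065284] [ 0.01841924  0.11426467 -0.02206298] [ 0.58882139 -0.16243533  0.13483856]
```

Contact is gone and all five studs are in. I'll keep sliding down gently.

```bash
python3 -m handwheel '{"linear":[[0,0,-0.0015],[0,0,-0.003],[0,0,-0.0045],[0,0,-0.006],[0,0,-0.0075],[0,0,-0.009],[0,0,-0.0105],[0,0,-0.0115],[0,0,-0.0125],[0,0,-0.0125]],"turn":[[0,0,0],[0,0,0],[0,0,0],[0,0,0],[0,0,0],[0,0,0],[0,0,0],[0,0,0],[0,0,0],[0,0,0]],"grip":[1,1,1,1,1,1,1,1,1,1]}'; python3 -c "
from bench import *
s=state();print(s['contact_force'],s['wrist_torque'],s['tcp_pos'])"
```

```text
clock: 12.1
tcp_pos: [0.5889, -0.1624, 0.1224]
tool_rot: [-0.0, 0.996, -0.094, -0.0]
contact_force: [0.4, 0.0, -4.9]
opening: 0.0174
[ 0.43944626  0.02386977 -4.94716814] [0.00128068 0.13886122 0.02495704] [ 0.58885868 -0.16243922  0.12237653]
```

```bash
python3 -m handwheel '{"linear":[[0,0,-0.0007],[0,0,-0.0014],[0,0,-0.002],[0,0,-0.0026],[0,0,-0.003],[0,0,-0.003]],"turn":[[0,0,0],[0,0,0],[0,0,0],[0,0,0],[0,0,0],[0,0,0]],"grip":[1,1,1,1,1,1]}'; python3 -c "
from bench import *
s=state();print(s['contact_force'],s['wrist_torque'],s['tcp_pos'])"
```

```text
clock: 12.85
tcp_pos: [0.5889, -0.1625, 0.12]
tool_rot: [0.0, 0.996, -0.094, 0.0]
contact_force: [-5.0, 2.0, 2.9]
opening: 0.0179
[-5.03485705  2.03317715  2.85678482] [ 0.22649834  0.85231764 -0.07171365] [ 0.58885468 -0.16246386  0.12001777]
```

Flange contact came at the expected height, with about 8 N net. I'll press slightly to level the lid, then check.

```bash
python3 -m handwheel '{"linear":[[-0.0003,0.0002,-0.0003],[-0.0004,0.0002,-0.0006],[-0.0004,0.0002,-0.0006]],"turn":[[0,0,0],[0,0,0],[0,0,0]],"grip":[1,1,1]}'; python3 -c "
from bench import *
s=state();print(s['contact_force'],s['wrist_torque'],s['tcp_pos'])"
```

```text
clock: 13.22
tcp_pos: [0.5887, -0.1624, 0.1198]
tool_rot: [0.0, 0.996, -0.094, 0.001]
contact_force: [-5.7, 0.9, 6.2]
opening: 0.0176
[-5.67528527  0.87527152  6.20567995] [0.09341837 0.79895266 0.02221327] [ 0.58873028 -0.1624341   0.11978875]
```

Seated at about 11 N with almost no further travel. The stud tips stand above the fingertips, so I'll open only partly, rise, and then look.

```bash
python3 -m handwheel '{"linear":[[0,0,0.0006],[0,0,0.0006],[0,0,0.0006],[0,0,0.0006],[0,0,0.0006],[0,0,0.01],[0,0,0.03],[0,0,0.06],[0,0,0.1],[0,0,0.14],[0,0,0.16],[0,0,0.16]],"turn":[[0,0,0],[0,0,0],[0,0,0],[0,0,0],[0,0,0],[0,0,0],[0,0,0],[0,0,0],[0,0,0],[0,0,0],[0,0,0],[0,0,0]],"grip":[0.2,0.2,0.2,0.2,0.2,0.2,0.2,0.2,-1,-1,-1,-1]}'
cat > chk.py <<'E'
from h import *
st=state(); s=snapshot('wrist'); t=snapshot('top'); sc=snapshot('scene'); print(st['clock'],st['contact_force'])
for q in ['lid','lid_grip','vessel_mouth']:
    print(q,[(np.round(d['position'],4).tolist(),round(d['p'],2)) for d in landmark_of(s,q)])
yx=np.argwhere(s['depth']>0); uv=yx[:,::-1]; P=deproj(s,uv,st); r=np.hypot(P[:,0]-.5887,P[:,1]+.1624)
f=(r<.057)&(abs(P[:,2]-.10)<.006)
A=np.c_[P[f][:,0]-.5887,P[f][:,1]+.1624,np.ones(f.sum())]
for k in range(3):
    x=np.linalg.lstsq(A,P[f][:,2],rcond=None)[0]
print('plane slope deg',np.degrees(x[:2]),'z',x[2],f.sum(),np.median(P[f][:,2]))
for n,p in [('reagent_bottle',(.636,-.416)),('sample_jar',(.583,.396)),('mortar',(.755,.034))]:
    print(n,[(np.round(d['position'],3).tolist(),round(d['p'],2)) for d in landmark_of(sc,n)])
cv2.imwrite('pics/f.png',np.vstack([cv2.resize(s['color'][50:250,96:416],(640,400),interpolation=cv2.INTER_CUBIC),np.hstack([cv2.resize(sc['color'][140:220,150:278],(320,200),interpolation=cv2.INTER_CUBIC),cv2.resize(t['color'][160:240,240:368],(320,200),interpolation=cv2.INTER_CUBIC)])]))
E
python3 chk.py
```

```text
clock: 14.72
tcp_pos: [0.5888, -0.1624, 0.2808]
tool_rot: [0.0, 0.996, -0.094, 0.002]
contact_force: [-0.7, 0.5, -0.7]
opening: 0.0743
14.725 [-0.71125466  0.54402184 -0.737815  ]
lid [([0.5845, -0.1612, 0.0903], 0.58)]
lid_grip [([0.5897, -0.1615, 0.1321], 0.81)]
vessel_mouth [([0.4177, -0.3195, 0.086], 0.56)]
plane slope deg [0.03205466 0.03415877] z 0.09988775022772217 5071 0.09989624333469019
reagent_bottle [([0.637, -0.414, -0.001], 0.63), ([0.588, -0.16, 0.091], 0.17)]
sample_jar [([0.584, 0.395, -0.002], 0.92)]
mortar [([0.752, 0.035, 0.0], 0.97), ([0.591, -0.161, -0.001], 0.16)]
```

View pics/f.png

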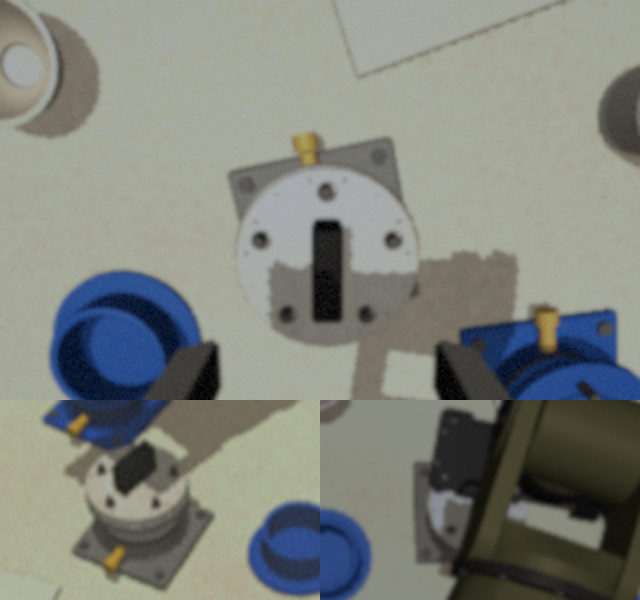

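The lid lies flush: its top is at z = 99.9 mm with a tilt under 0.05°. Studs show through all five holes, at (326,192), (261,240), (393,240), (287,315) and (366,315). The bystanders haven't moved and the gripper is clear, so I'm handing in.

```bash
python3 -c "
from bench import *
print(hand_in())"
```

```text
the job is handed in; nothing more can be done
None
```

The lid is on the grey vessel with all five studs through its holes, released, and the job was handed in at about 15 s of the 61 s allowed.

- **How it went:** I gripped the lid by the black bar and lifted it off the stand. The wrist camera gave the stud ring at about 61° (mod 72°), so I turned the lid to −10.8° before lowering. With the plug in the mouth, I felt a light sideways touch at the stud tips and corrected it with a 0.8 mm shift, so no turning search was needed. I then slid it down until it sat on the flange at about 11 N net.
- **Last checks:** The lid's top face measured 99.9 mm against the expected 100 mm, with a tilt below 0.05°. The wrist force was near zero with the gripper clear of the lid. The bottle, jar and mortar are where they started, to within camera accuracy.
- **Disagreements:** The networks' vessel positions differed by 2–4 mm from my own fit from the wrist picture, and I trusted the fit. The lid's reported origin was also about 4 mm off. While seating I read about 5 N sideways, which was gone after release. The arm blocked the top camera in the last check, so flushness rests on the wrist depth and the scene picture.

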